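# Find the deep-bored end of a stand leg and hold it hole-up for the resin

## Robot

A 6-joint arm with a two-finger parallel gripper is mounted at the origin on the work surface; the furniture and walls round the work are solid. World frame = base frame: x ahead of the robot, y to its left, z up, the work surface at z = 0. Lengths are in m, angles in degrees, forces in N, time in s.
With the tool pointing down it reaches from about 0.4 to 0.825 m from the base axis. Payload 7 kg.
Tool frame: the origin (TCP) lies at the very end of the fingers, on their centre line; the grasp point (between the pads) lies 19 mm behind it; z points along the fingers, y is the line along which they close (so a half turn about z gives the same grasp; the last joint's range is limited). The gripper opens to 88 mm and grips with 3 to 60 N. Pads are 19 mm wide; open, the fingers measure 130 mm over their backs; the gripper's body (78 mm by 193 mm) begins 47 mm behind the grasp point.
Start: joints at [83.543, 20.546, 0.682, 0, -70.136, -16.507], TCP at [0.263, 0.621, 0.227] pointing down, gripper open.
Joint ranges: [-176.03, 176.03], [-82.01, 121.73], [-58.28, 71.71], [-173.87, 95.51], [-174.79, -0.11], [-173.66, 173.66]. Speed limits (degrees/s): [136.94, 136.94, 172.46, 180, 180, 180].

## Interface

Orientations are given as [roll, pitch, yaw] about the fixed x, y, z axes, in that order (R = Rz(yaw) Ry(pitch) Rx(roll)).
In Python, from plant import ctrl, cams, workorder gives the robot as it stands.
- The arm moves only by the tool play_rows, never from a script. Its argument "motion" is a list of rows, each an object of numbers: "x", "y", "z": the shift along the tool's x, y, z normalised to -1 to 1, where 1 is 0.025 m; "rx", "ry", "rz": the turn, a rotation vector about the tool's x, y, z normalised to -1 to 1, where 1 is 4 degrees. A call has 1 to 20 rows; each row shifts and turns the commanded pose from where the row before left it, along the tool's axes as they then stand; what a row does not reach is not made up. A row lasts 1/8 s, in which the tool goes at most 62.5 mm and 10.7 degrees, less where a joint would pass 70% of its speed; a pose out of reach is approached as far as the arm can. A call with a number of a shift or a turn outside -1 to 1 is refused whole. A call with a gripper value outside its range is refused whole. "fingers" is the opening, from -1 (shut) to 1 (fully open), set as the call begins (left out, the last holds). The fingers move at their own pace and stop on an object; the grip force is fixed at half the most. Time passes only in rows, so rows that do not move let the fingers close. It gives the time, the measured TCP pose, the force, the opening and the grip force at its end, in the units of the state.
- ctrl.get_obs(): the state, without advancing time (a new reading comes with each control period).
- cams.snapshot(name): name is "side" or "top"; returns the picture (480x640x3 uint8, blue, green, red); there is no depth.
- cams.get_calibration(name): a dict with "vertical_fov" (degrees; the focal length in pixels is half the picture's height over the tangent of half this angle, whatever the lens; pixels are square), "cx", "cy" (the principal point, pixels), "k1" (the pictures are not rectified: a ray, as slopes to the right and down, at radius r is drawn at 1 + k1 r^2 times it, then the intrinsics apply), "position" and "rotation" of the camera in the world. Camera axes: x right, y up, looking along -z (the intrinsics and any distortion apply to the point x, -y, -z); pixel columns grow to the right and rows downward; lengths in m; the calibration is good to about 2 mm. A picture is of the moment at which its call begins. get_calibration takes no time and is no camera call.
- workorder.close_job(): hands the job in; it is judged then, once.
The state is a dict: "clock": time; "joint_pos": joint angles; "qvel": joint speeds; "tau": joint torques, N m; "tool_pos": TCP position; "orientation": TCP orientation; "force": force on the tool from outside, world axes, zero at the start; "moment": the same for the moment, N m; "opening": finger opening in m; "gripper_force": force on a finger pad.
Only numpy, scipy, OpenCV 4.12 (cv2) and the standard library are available. Lean on these libraries where they do the work, as an engineer would, in place of code of your own. Each camera call takes 0.05 s, during which the arm holds its last target. There are 200 camera calls.

## Task

Each of the two square legs in the wooden standing block is bored deep for a dowel at one end and has only a shallow recess of the same width at the other. Pull out the leg in the block's front socket (the one nearer the robot), push an end of it down over the upright dowel of the round base to feel which end is the deep one, and turn the leg over if need be. Finish while still holding that leg upright in the gripper with its deep hole facing up, its lower end at least 10 cm above the table and clear of everything, ready for me to drip resin in; leave the other leg in its socket and the things round about where they stand.

Things in the scene. Friction and masses are not known exactly. Their poses are not given: they have to be found in the camera images.
- leg_1: one of two like square wooden legs, 30 x 30 x 120 mm, 90 g. Origin in its middle, z along its length, x and y square to its flat sides; starts upright, z up. Each end has a centred round hole 15 mm wide: one a blind hole 40 mm deep, the other a recess 8 mm deep. Name and axes do not tell which end is deep or which socket it is in: see its position, feel for the end.
- leg_2: one of two like square wooden legs, 30 x 30 x 120 mm, 90 g. Origin in its middle, z along its length, x and y square to its flat sides; starts upright, z up. Each end has a centred round hole 15 mm wide: one a blind hole 40 mm deep, the other a recess 8 mm deep. Name and axes do not tell which end is deep or which socket it is in: see its position, feel for the end.
- stand: plywood standing block, 164 x 68 x 45 mm, fixed. Origin at the centre of its underside on the table; x runs along the row of its two sockets, away from the robot, y to the left, z up. The sockets are square, 33 mm wide and 35 mm deep, 1.5 mm play a side; 85 mm of a leg shows above the block.
- front_socket (a point): centre of the mouth of the socket nearer the robot, on the block's top 45 mm above the table; the leg to be taken stands in it. Axes as the block's
- rear_socket (a point): centre of the mouth of the socket farther from the robot, 100 mm behind the front one; the other leg stands in it and stays there
- base: round turned wooden base of a cake stand, 120 mm across, 18 mm high at the middle, fixed. Origin at the centre of its underside on the table, z up. A dowel 12 mm thick with a tapered tip stands up 30 mm from its centre. A leg put on it deep end down slides down all 30 mm until it meets the base; recess end down it stops after 8 mm, with 22 mm of dowel still showing
- dowel_tip (a point): centre of the top of the base's upright dowel, 48 mm above the table
- mica_pot: bystander: small lidded glass pot with a brown lid, 52 mm across, 36 mm high, behind the base; origin at the centre of its underside
- mixing_cup: bystander: translucent mixing cup, 68 mm across, 81 mm high, on the near right of the work; origin at the centre of its underside
- bottle: bystander: turquoise painted bottle, 58 mm across, 110 mm high, behind the base and block; origin at the centre of its underside
- tray: bystander: square black jar lid, 74 x 74 x 26 mm, flat on the table in front of the block, on the left; origin at the centre of its underside
- pigment: bystander: small dark blue pigment bottle, 22 mm across, 63 mm high, on the near right of the base; origin at the centre of its underside
Not all that is in view belongs to the job. What is shaped like the leg_2 but black, orange or purple is not meant.

How it is judged:
By the outcome, as a careful person would: the job done as asked, in the order asked, and still so for the second after the job is handed in, while the arm keeps its last pose, push and grip.
It also fails if it takes over 54 s, if anything falls off the work surface, if the arm or the gripper's body presses on something with over 40 N, if the wrist force passes 120 N, or if a joint passes its speed limit or range.

## Working session

There is one attempt and no reset: what is moved stays moved. The work goes in short steps, Python scripts to look and compute and a tool call to move; the robot and the scene stay as the last step left them, time stands still between calls to the robot, and variables do not carry over. Pictures are saved under pics/ and viewed, at most 10 in all, crops included, and the job is handed in when it is done.

Besides the shell and the picture viewer there is one more tool, called after "Request:" as a command line: name --argument value ..., lists and objects as JSON in quotes. play_rows: Moves the arm, as the interface text tells. Its arguments: {"type":"object","properties":{"motion":{"type":"array"},"fingers":{"type":"number"}},"required":["motion"]}

```bash
mkdir -p pics; ls
python3 - <<'E'
from plant import ctrl,cams
import cv2
for n in("side","top"):
    cv2.imwrite(f"pics/{n}0.png",cams.snapshot(n)); print(n,cams.get_calibration(n))
print(ctrl.get_obs())
E
```

```text
pics
side {'vertical_fov': 49.585854281340566, 'cx': 318.09973246708597, 'cy': 238.06221694029645, 'k1': -0.08820011104715844, 'position': array([ 0.25741745, -0.56732844,  0.37135799]), 'rotation': array([ 70.59798244,  -1.14773516, -17.05305172])}
top {'vertical_fov': 56.318909109740844, 'cx': 320.9201282441543, 'cy': 238.0738968620223, 'k1': -0.03185393051942648, 'position': array([0.35457147, 0.21374053, 0.91592853]), 'rotation': array([ 10.41726801,  -0.53793496, -90.10544431])}
{'clock': 0.1, 'joint_pos': array([ 8.35438240e+01,  2.05888323e+01,  6.39936070e-01, -1.68756367e-02,
       -7.01352174e+01, -1.65098346e+01]), 'qvel': array([ 0.08045856,  0.02610154,  0.09129883,  0.10117902,  0.03222159,
       -0.08758445]), 'tau': array([-1.60290103e-03, -5.84162915e+01,  2.93750471e+01,  7.01534495e+00,
        1.01625189e-02, -6.09854874e-05]), 'tool_pos': array([0.2632041 , 0.62111013, 0.22570907]), 'orientation': array([ 1.79914846e+02, -8.69457101e-03, -2.29717501e+01]), 'force': array([ 0.89632651,  0.49815227, -0.58035437]), 'moment': array([ 0.01886947, -0.00244231, -0.04875073]), 'gripper_force': 0.0, 'opening': 0.0876805911153988}
```

View pics/side0.png

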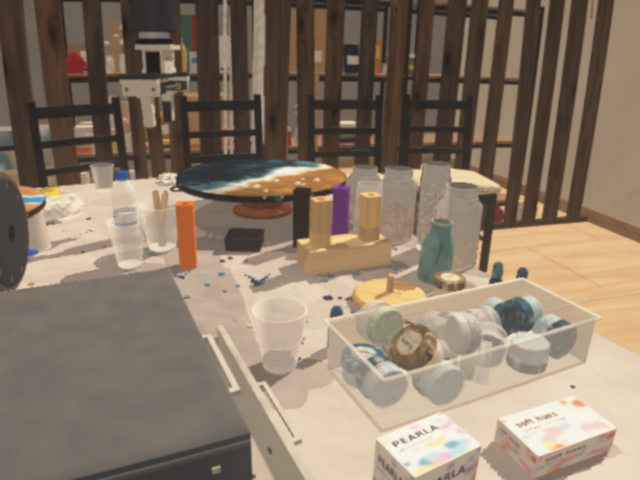

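View pics/top0.png

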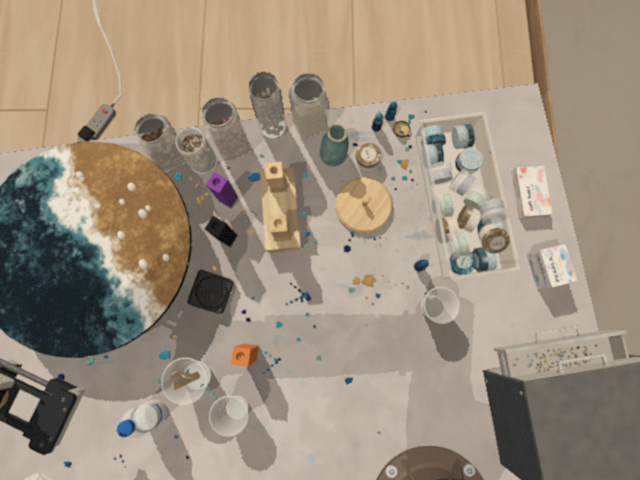

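The side picture shows the block at about (345,252), its front leg at (320,222), its rear leg at (369,217), and the base dowel at (390,283). In the top picture the front leg's top is at (279,220), the rear leg's at (275,172), and the dowel at (368,205). The lookalikes in the top picture are black (221,231), purple (221,188) and orange (244,355). The leg meant is the light wooden one at (279,220), because it stands in the block's socket nearer the robot (lower in the picture). I'll confirm it in a crop.

```bash
cat > h.py <<'E'
import numpy as np,cv2
from scipy.spatial.transform import Rotation as Ro
from plant import cams
def cal(n):
    c=cams.get_calibration(n); f=240/np.tan(np.radians(c['vertical_fov']/2))
    return c,np.array([[f,0,c['cx']],[0,f,c['cy']],[0,0,1]]),np.array([c['k1'],0,0,0,0.]),Ro.from_euler('xyz',c['rotation'],degrees=True).as_matrix()@np.diag([1,-1,-1]),np.array(c['position'])
def ray(n,px):
    _,K,D,R,p=cal(n); u=cv2.undistortPoints(np.array([[px]],float),K,D)[0,0]
    return p,R@np.array([u[0],u[1],1])
def atz(n,px,z):
    p,d=ray(n,px); return p+d*(z-p[2])/d[2]
def proj(n,P):
    _,K,D,R,p=cal(n); r=R.T
    return cv2.projectPoints(np.atleast_2d(np.array(P,float)),cv2.Rodrigues(r)[0],-r@p,K,D)[0][:,0]
E
python3 - <<'E'
from h import *
t=cv2.imread('pics/top0.png'); s=cv2.imread('pics/side0.png')
a=cv2.resize(t[155:255,250:400],None,fx=5.3333,fy=5.3333,interpolation=cv2.INTER_CUBIC)
cv2.imwrite('pics/c_top.png',a)
b=cv2.resize(s[180:315,290:440],None,fx=4.4,fy=4.4,interpolation=cv2.INTER_CUBIC)
cv2.imwrite('pics/c_side.png',b)
print(a.shape,b.shape,atz('top',(279,220),.13),atz('top',(275,172),.13),atz('top',(368,205),.048))
E
```

```text
(533, 800, 3) (594, 660, 3) [0.53204212 0.28126999 0.13      ] [0.6221447  0.29000229 0.13      ] [0.58132242 0.11108217 0.048     ]
```

View pics/c_top.png

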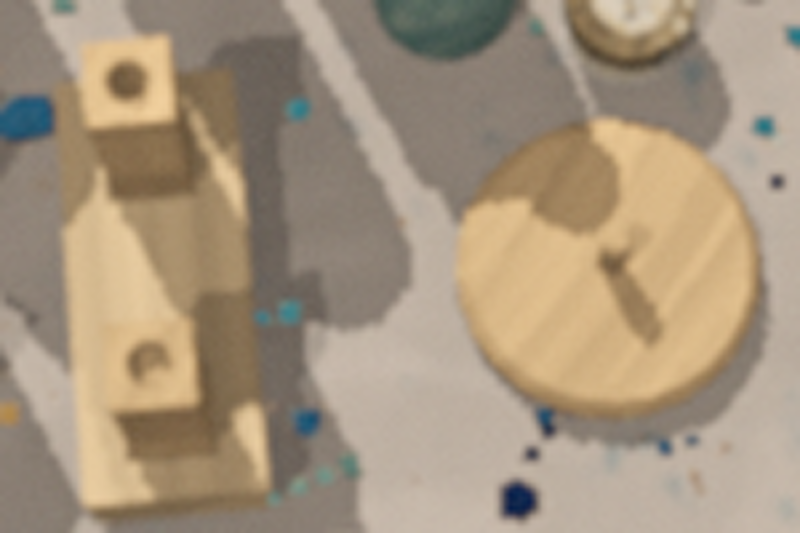

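View pics/c_side.png

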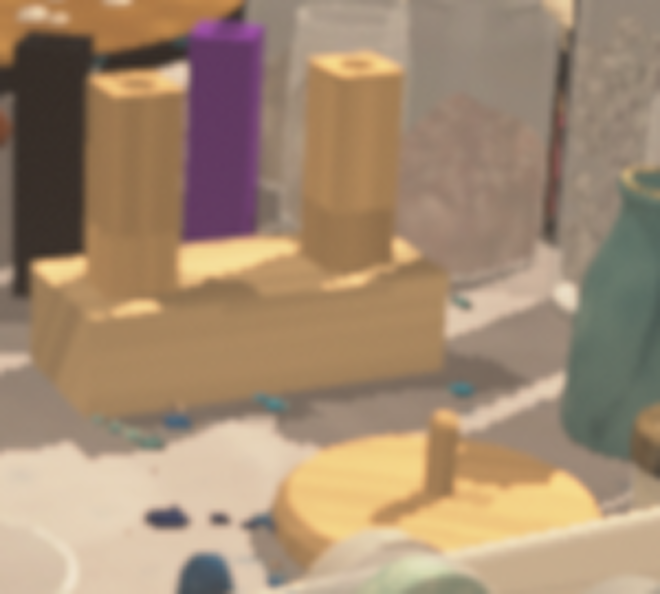

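Run:
```python
from h import *
T=lambda x,y:(250+(x+.5)/5.3333-.5,155+(y+.5)/5.3333-.5)
S=lambda x,y:(290+(x+.5)/4.4-.5,180+(y+.5)/4.4-.5)
def tri(a,b):
    (p,d),(q,e)=ray('top',a),ray('side',b)
    A=np.c_[d,-e]; s=np.linalg.lstsq(A,q-p,rcond=None)[0]
    return (p+d*s[0]).round(4),(q+e*s[1]).round(4)
print('front',atz('top',T(152,365),.13),atz('side',S(138,85),.13),tri(T(152,365),S(138,85)))
print('rear',atz('top',T(127,80),.13),atz('side',S(356,65),.13))
print('corners',[atz('top',T(*c),.045)[:2].round(4) for c in((88,510),(271,492),(233,72))])
print('base disc',[atz('top',T(*c),.018)[:2].round(4) for c in((457,268),(758,268),(610,118),(607,405))])
print('tip',atz('top',T(638,233),.048),atz('side',S(445,415),.048), 'foot',atz('side',S(440,492),.018))
for n in('mica(368,155,.036)',): pass
print('bottle',atz('top',(336,132),.11),'pot',atz('top',(369,153),.036),'tray',atz('top',(211,291),.026),'cup',atz('top',(441,305),.08),'pig',atz('top',(421,265),.063),'blk',atz('top',(221,231),.12),'pur',atz('top',(217,182),.12))
```

```text
front [0.52647539 0.28280852 0.13      ] [0.5295562  0.28589052 0.13      ] (array([0.5263, 0.2828, 0.1306]), array([0.5284, 0.2822, 0.131 ]))
rear [0.62676212 0.2930056  0.13      ] [0.62924116 0.29655892 0.13      ]
corners [array([0.4904, 0.313 ]), array([0.4971, 0.2457]), array([0.6594, 0.2612])]
base disc [array([0.5894, 0.1752]), array([0.5896, 0.0583]), array([0.6502, 0.1147]), array([0.5353, 0.1181])]
tip [0.59521066 0.10833657 0.048     ] [0.59458489 0.11808645 0.048     ] foot [0.59438333 0.11708806 0.018     ]
bottle [0.70927543 0.1766398  0.11      ] pot [0.69564654 0.10517143 0.036     ] tray [0.41189557 0.42242514 0.026     ] cup [ 0.38198044 -0.01693683  0.08      ] pig [0.4587716  0.01333176 0.063     ] blk [0.51392617 0.38676965 0.12      ] pur [0.60624792 0.39780799 0.12      ]
```

Front leg, seen in the crop: top hole at (152,365) in the top crop, which gives (0.527, 0.283). It is the light wooden one in the block's near socket. The block's yaw is about 5.8°, and the dowel is at about (0.5935, 0.116). Moving above the leg.

Request:
play_rows --motion '[{"x": 0.94, "y": 0.52}, {"x": 0.94, "y": 0.52}, {"x": 0.94, "y": 0.52}, {"x": 0.94, "y": 0.52}, {"x": 0.94, "y": 0.52}, {"x": 0.94, "y": 0.52}, {"x": 0.94, "y": 0.52}, {"x": 0.94, "y": 0.52}, {"x": 0.94, "y": 0.52}, {"x": 0.94, "y": 0.52}, {"x": 0.94, "y": 0.52}, {"x": 0.94, "y": 0.52}, {"x": 0.94, "y": 0.52}, {"x": 0.94, "y": 0.52}, {"x": 0.94, "y": 0.52}, {"x": 0.94, "y": 0.52}, {"rz": -0.96}, {"rz": -0.96}, {"rz": -0.96}, {"rz": -0.96}]' --fingers 1

```text
$.motion[0]: bad value
```

Request:
play_rows --motion '[{"rz": -0.96}, {"rz": -0.96}, {"rz": -0.96}, {"rz": -0.5}, {}]'

```text
$.motion[0]: bad value
```

Run:
```python
from h import *
from plant import ctrl
cv2.imwrite('pics/t1.png',cams.snapshot('top')); cv2.imwrite('pics/s1.png',cams.snapshot('side'))
o=ctrl.get_obs(); print(o)
```

```text
{'clock': 0.2, 'joint_pos': array([ 8.35446554e+01,  2.05774735e+01,  6.54399641e-01, -1.11782579e-02,
       -7.01345751e+01, -1.65076422e+01]), 'qvel': array([ 0.02565241, -0.10418166,  0.14482404,  0.15172936, -0.07491286,
       -0.03719375]), 'tau': array([-1.40498334e-03, -5.82558060e+01,  2.92982823e+01,  6.99287876e+00,
        8.11969017e-03, -1.37461534e-04]), 'tool_pos': array([0.26324604, 0.62124981, 0.22596511]), 'orientation': array([ 1.79941741e+02, -6.30455662e-03, -2.29667874e+01]), 'force': array([ 0.32317594,  0.54850096, -0.38029344]), 'moment': array([0.00497898, 0.03183668, 0.03420284]), 'gripper_force': 0.0, 'opening': 0.08795848739456712}
```

Request:
play_rows --motion '[{"x": 0.94, "y": 0.52, "z": 0, "rx": 0, "ry": 0, "rz": 0}, {"x": 0.94, "y": 0.52, "z": 0, "rx": 0, "ry": 0, "rz": 0}, {"x": 0.94, "y": 0.52, "z": 0, "rx": 0, "ry": 0, "rz": 0}, {"x": 0.94, "y": 0.52, "z": 0, "rx": 0, "ry": 0, "rz": 0}, {"x": 0.94, "y": 0.52, "z": 0, "rx": 0, "ry": 0, "rz": 0}, {"x": 0.94, "y": 0.52, "z": 0, "rx": 0, "ry": 0, "rz": 0}, {"x": 0.94, "y": 0.52, "z": 0, "rx": 0, "ry": 0, "rz": 0}, {"x": 0.94, "y": 0.52, "z": 0, "rx": 0, "ry": 0, "rz": 0}, {"x": 0.94, "y": 0.52, "z": 0, "rx": 0, "ry": 0, "rz": 0}, {"x": 0.94, "y": 0.52, "z": 0, "rx": 0, "ry": 0, "rz": 0}, {"x": 0.94, "y": 0.52, "z": 0, "rx": 0, "ry": 0, "rz": 0}, {"x": 0.94, "y": 0.52, "z": 0, "rx": 0, "ry": 0, "rz": 0}, {"x": 0.94, "y": 0.52, "z": 0, "rx": 0, "ry": 0, "rz": 0}, {"x": 0.94, "y": 0.52, "z": 0, "rx": 0, "ry": 0, "rz": 0}, {"x": 0.94, "y": 0.52, "z": 0, "rx": 0, "ry": 0, "rz": 0}, {"x": 0.94, "y": 0.52, "z": 0, "rx": 0, "ry": 0, "rz": 0}]' --fingers 1

```text
clock: 2.2
tool_pos: [0.5292, 0.2815, 0.2267]
orientation: [-180.0, -0.0, -23.0]
force: [0.6, 0.1, 0.4]
opening: 0.0875
gripper_force: 0.0
```

Request:
play_rows --motion '[{"x": 0, "y": 0, "z": 0, "rx": 0, "ry": 0, "rz": -0.9}, {"x": 0, "y": 0, "z": 0, "rx": 0, "ry": 0, "rz": -0.9}, {"x": 0, "y": 0, "z": 0, "rx": 0, "ry": 0, "rz": -0.9}, {"x": 0, "y": 0, "z": 0, "rx": 0, "ry": 0, "rz": -0.9}, {"x": 0, "y": 0, "z": 0, "rx": 0, "ry": 0, "rz": -0.9}, {"x": 0, "y": 0, "z": 0, "rx": 0, "ry": 0, "rz": -0.9}, {"x": 0, "y": 0, "z": 0, "rx": 0, "ry": 0, "rz": -0.9}, {"x": 0, "y": 0, "z": 0, "rx": 0, "ry": 0, "rz": -0.9}, {"x": 0, "y": 0, "z": 0, "rx": 0, "ry": 0, "rz": 0}]'

```text
clock: 3.32
tool_pos: [0.5286, 0.2824, 0.2266]
orientation: [-180.0, -0.0, 5.8]
force: [0.4, -1.4, 0.5]
opening: 0.0874
gripper_force: 0.0
```

Run:
```python
from h import *
from plant import ctrl
cv2.imwrite('pics/t1.png',cams.snapshot('top')); cv2.imwrite('pics/s1.png',cams.snapshot('side'))
o=ctrl.get_obs(); print(o)
```

```text
{'clock': 3.425, 'joint_pos': array([ 4.67987017e+01,  1.34822594e+01, -9.25168812e+00,  9.52659284e-04,
       -6.72611922e+01,  4.89312864e+01]), 'qvel': array([ 0.19873174,  0.15507783,  0.14721399,  0.09436803,  0.00559572,
       -0.00748995]), 'tau': array([-3.73461214e-02, -4.80488312e+01,  2.88168329e+01,  6.80792257e+00,
        8.41850345e-02,  6.96294336e-02]), 'tool_pos': array([0.52856433, 0.28265133, 0.22662373]), 'orientation': array([-1.79997469e+02, -4.24146926e-03,  5.73035614e+00]), 'force': array([ 0.07924032, -0.79130936,  0.25136853]), 'moment': array([-0.07029432,  0.00638754, -0.02764011]), 'gripper_force': 0.0, 'opening': 0.08760092682287829}
```

Request:
play_rows --motion '[{"x": 0, "y": 0, "z": 0.94, "rx": 0, "ry": 0, "rz": 0}, {"x": 0, "y": 0, "z": 0.94, "rx": 0, "ry": 0, "rz": 0}, {"x": 0, "y": 0, "z": 0.94, "rx": 0, "ry": 0, "rz": 0}, {"x": 0, "y": 0, "z": 0.94, "rx": 0, "ry": 0, "rz": 0}, {"x": 0, "y": 0, "z": 0.94, "rx": 0, "ry": 0, "rz": 0}, {"x": 0, "y": 0, "z": 0.94, "rx": 0, "ry": 0, "rz": 0}, {"x": 0, "y": 0, "z": 0, "rx": 0, "ry": 0, "rz": 0}]'

```text
clock: 4.3
tool_pos: [0.5275, 0.2822, 0.0839]
orientation: [179.9, 0.2, 5.8]
force: [0.2, 0.1, 0.4]
opening: 0.0875
gripper_force: 0.0
```

Request:
play_rows --motion '[{"x": 0, "y": 0, "z": 0, "rx": 0, "ry": 0, "rz": 0}, {"x": 0, "y": 0, "z": 0, "rx": 0, "ry": 0, "rz": 0}, {"x": 0, "y": 0, "z": 0, "rx": 0, "ry": 0, "rz": 0}, {"x": 0, "y": 0, "z": 0, "rx": 0, "ry": 0, "rz": 0}, {"x": 0, "y": 0, "z": 0, "rx": 0, "ry": 0, "rz": 0}, {"x": 0, "y": 0, "z": 0, "rx": 0, "ry": 0, "rz": 0}]' --fingers -1

```text
clock: 5.05
tool_pos: [0.5284, 0.2832, 0.0856]
orientation: [180.0, 0.0, 5.8]
force: [0.8, -0.3, 0.3]
opening: 0.033
gripper_force: 0.0
```

Request:
play_rows --motion '[{"x": 0, "y": 0, "z": 0, "rx": 0, "ry": 0, "rz": 0}, {"x": 0, "y": 0, "z": 0, "rx": 0, "ry": 0, "rz": 0}, {"x": 0, "y": 0, "z": 0, "rx": 0, "ry": 0, "rz": 0}]'

```text
clock: 5.42
tool_pos: [0.5283, 0.2832, 0.0855]
orientation: [180.0, 0.0, 5.8]
force: [-0.5, -0.4, 0.0]
opening: 0.0294
gripper_force: 30.0
```

Request:
play_rows --motion '[{"x": 0, "y": 0, "z": -0.6, "rx": 0, "ry": 0, "rz": 0}, {"x": 0, "y": 0, "z": -0.8, "rx": 0, "ry": 0, "rz": 0}, {"x": 0, "y": 0, "z": -0.8, "rx": 0, "ry": 0, "rz": 0}, {"x": 0, "y": 0, "z": -0.8, "rx": 0, "ry": 0, "rz": 0}, {"x": 0, "y": 0, "z": -0.8, "rx": 0, "ry": 0, "rz": 0}, {"x": 0, "y": 0, "z": 0, "rx": 0, "ry": 0, "rz": 0}]'

```text
clock: 6.18
tool_pos: [0.5293, 0.2839, 0.1832]
orientation: [-179.9, -0.2, 5.9]
force: [1.0, 1.5, -1.1]
opening: 0.0301
gripper_force: 30.0
```

Run:
```python
from h import *
from plant import ctrl
o=ctrl.get_obs(); print(o['tool_pos'],o['orientation'],o['opening'],o['gripper_force'],o['force'],o['joint_pos'])
t=cams.snapshot('top');s=cams.snapshot('side')
p=np.array(o['tool_pos'])
q=proj('side',[p])[0].astype(int); print(q,proj('top',[p]))
x,y=max(q[0]-75,0),max(q[1]-60,0)
cv2.imwrite('pics/s2.png',cv2.resize(s[y:y+150,x:x+180],None,fx=4,fy=4,interpolation=cv2.INTER_CUBIC)); print(x,y)
```

```text
[0.52934665 0.28391697 0.18324169] [-179.87067415   -0.19709699    5.85077485] 0.030065339365843654 29.99983388464898 [ 1.04952959  1.52029776 -1.06268746] [ 4.68489708e+01  1.52675911e+01 -1.27810284e+01  3.59925776e-02
 -6.17177879e+01  4.89850373e+01]
[321 169] [[274.77741167 214.57047732]]
246 109
```

View pics/s2.png

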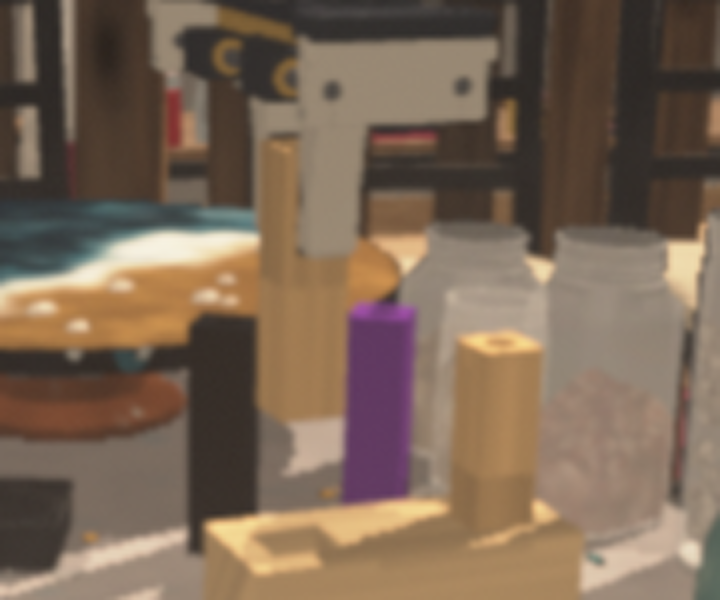

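The leg is out of the block. In the crop its lower part spans columns 258–347 at row 380, and its lower edge is near row 415. I'll work out the leg's offset in the grip by projecting the model.

Run:
```python
from h import *
yaw=np.radians(5.85); c,s=np.cos(yaw),np.sin(yaw)
for dx in(-.006,-.003,0,.003):
    P=[(.5293+c*(dx+a)-s*b,.2839+s*(dx+a)+c*b,z) for z in(.1077,.12) for a in(-.015,.015) for b in(-.015,.015)]
    q=(proj('side',P)-[246,109]+.5)*4-.5
    print(dx,q[4:,0].min().round(),q[4:,0].max().round(),q[:4].round().tolist())
# where tip projects in both
for P in((.5935,.116,.048),(.5935,.116,.018)): print((proj('side',[P])-[290,180]+.5)*4.4-.5,(proj('top',[P])-[250,155]+.5)*5.3333-.5)
```

```text
-0.006 245.0 334.0 [[271.0, 424.0], [245.0, 406.0], [333.0, 418.0], [306.0, 400.0]]
-0.003 252.0 340.0 [[277.0, 424.0], [251.0, 405.0], [339.0, 417.0], [312.0, 399.0]]
0 258.0 346.0 [[283.0, 423.0], [257.0, 405.0], [345.0, 417.0], [318.0, 399.0]]
0.003 264.0 352.0 [[289.0, 422.0], [264.0, 404.0], [352.0, 416.0], [324.0, 398.0]]
[[444.6642205  417.54210863]] [[617.73456531 237.37684592]]
[[439.01911362 493.51064621]] [[609.47209858 257.95894563]]
```

Request:
play_rows --motion '[{"x": 0.24, "y": 0.866, "z": 0, "rx": 0, "ry": 0, "rz": 0}, {"x": 0.24, "y": 0.866, "z": 0, "rx": 0, "ry": 0, "rz": 0}, {"x": 0.24, "y": 0.866, "z": 0, "rx": 0, "ry": 0, "rz": 0}, {"x": 0.24, "y": 0.866, "z": 0, "rx": 0, "ry": 0, "rz": 0}, {"x": 0.24, "y": 0.866, "z": 0, "rx": 0, "ry": 0, "rz": 0}, {"x": 0.24, "y": 0.866, "z": 0, "rx": 0, "ry": 0, "rz": 0}, {"x": 0.24, "y": 0.866, "z": 0, "rx": 0, "ry": 0, "rz": 0}, {"x": 0.24, "y": 0.866, "z": 0, "rx": 0, "ry": 0, "rz": 0}, {"x": 0, "y": 0, "z": 0.65, "rx": 0, "ry": 0, "rz": 0}, {"x": 0, "y": 0, "z": 0.65, "rx": 0, "ry": 0, "rz": 0}, {"x": 0, "y": 0, "z": 0.6, "rx": 0, "ry": 0, "rz": 0}, {"x": 0, "y": 0, "z": 0, "rx": 0, "ry": 0, "rz": 0}, {"x": 0, "y": 0, "z": 0, "rx": 0, "ry": 0, "rz": 0}]'

```text
clock: 7.9
tool_pos: [0.5939, 0.1163, 0.1332]
orientation: [180.0, -0.0, 5.9]
force: [-0.1, -0.2, -0.1]
opening: 0.0297
gripper_force: 30.0
```

Run:
```python
from h import *
from plant import ctrl
t=cams.snapshot('top');s=cams.snapshot('side')
o=ctrl.get_obs(); print(o['tool_pos'],o['orientation'],o['force'],o['joint_pos'])
p=np.array(o['tool_pos']); w=np.radians(o['orientation'][2]); c,sn=np.cos(w),np.sin(w)
zb=p[2]-.0755
P=[(p[0]+c*a-sn*b,p[1]+sn*a+c*b,zb) for a in(-.015,.015) for b in(-.015,.015)]+[(p[0],p[1],.048),(p[0],p[1],.018)]
print(((proj('side',P)-[350,220]+.5)*7-.5).round())
cv2.imwrite('pics/s3.png',cv2.resize(s[220:305,350:440],None,fx=7,fy=7,interpolation=cv2.INTER_CUBIC))
```

```text
[0.59416404 0.11630008 0.1337056 ] [-1.79983889e+02 -6.20788392e-02  5.87018535e+00] [-0.06634867 -0.33270436 -0.44704414] [ 2.95508015e+01  1.82912711e+01 -1.55670826e+01  1.22668394e-02
 -5.60783245e+01  6.63125526e+01]
[[269. 376.]
 [202. 327.]
 [386. 357.]
 [316. 309.]
 [290. 384.]
 [281. 505.]]
```

View pics/s3.png

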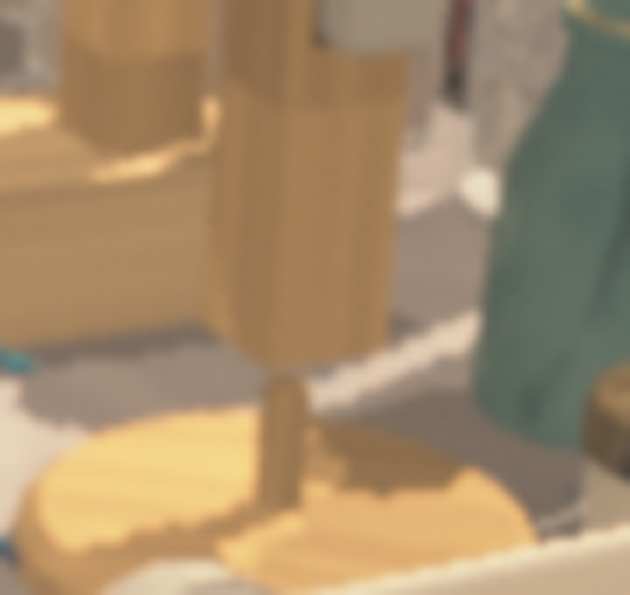

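The crop shows the leg's near-bottom corner at (275,372) and the dowel's top at (288,378). The leg sits about 1.5–2 mm too far along +x. I'll correct that and lower gently.

Request:
play_rows --motion '[{"x": -0.065, "y": 0, "z": 0.1, "rx": 0, "ry": 0, "rz": 0}, {"x": 0, "y": 0, "z": 0.15, "rx": 0, "ry": 0, "rz": 0}, {"x": 0, "y": 0, "z": 0.1, "rx": 0, "ry": 0, "rz": 0}, {"x": 0, "y": 0, "z": 0.08, "rx": 0, "ry": 0, "rz": 0}, {"x": 0, "y": 0, "z": 0.05, "rx": 0, "ry": 0, "rz": 0}, {"x": 0, "y": 0, "z": 0, "rx": 0, "ry": 0, "rz": 0}]'

```text
clock: 8.75
tool_pos: [0.5921, 0.1156, 0.1209]
orientation: [180.0, 0.0, 5.8]
force: [0.6, -0.5, -1.0]
opening: 0.0303
gripper_force: 30.0
```

Request:
play_rows --motion '[{"x": 0, "y": 0, "z": 0.08, "rx": 0, "ry": 0, "rz": 0}, {"x": 0, "y": 0, "z": 0, "rx": 0, "ry": 0, "rz": 0}]'

```text
clock: 9.0
tool_pos: [0.5921, 0.1157, 0.1189]
orientation: [180.0, 0.0, 5.8]
force: [0.5, -0.9, -1.1]
opening: 0.0301
gripper_force: 30.0
```

Request:
play_rows --motion '[{"x": 0, "y": 0, "z": 0.08, "rx": 0, "ry": 0, "rz": 0}, {"x": 0, "y": 0, "z": 0, "rx": 0, "ry": 0, "rz": 0}]'

```text
clock: 9.25
tool_pos: [0.592, 0.1156, 0.1169]
orientation: [180.0, 0.0, 5.8]
force: [-0.6, 0.6, -1.1]
opening: 0.0297
gripper_force: 30.0
```

Request:
play_rows --motion '[{"x": 0, "y": 0, "z": 0.08, "rx": 0, "ry": 0, "rz": 0}, {"x": 0, "y": 0, "z": 0, "rx": 0, "ry": 0, "rz": 0}]'

```text
clock: 9.5
tool_pos: [0.592, 0.1156, 0.1149]
orientation: [180.0, 0.0, 5.8]
force: [-0.1, -0.1, -0.8]
opening: 0.0297
gripper_force: 30.0
```

Request:
play_rows --motion '[{"x": 0, "y": 0, "z": 0.08, "rx": 0, "ry": 0, "rz": 0}, {"x": 0, "y": 0, "z": 0, "rx": 0, "ry": 0, "rz": 0}]'

```text
clock: 9.75
tool_pos: [0.592, 0.1156, 0.1129]
orientation: [180.0, 0.0, 5.8]
force: [-0.1, 0.2, -1.8]
opening: 0.0296
gripper_force: 30.0
```

Request:
play_rows --motion '[{"x": 0, "y": 0, "z": 0.08, "rx": 0, "ry": 0, "rz": 0}, {"x": 0, "y": 0, "z": 0, "rx": 0, "ry": 0, "rz": 0}]'

```text
clock: 10.0
tool_pos: [0.592, 0.1156, 0.1108]
orientation: [180.0, 0.0, 5.8]
force: [-0.1, 0.4, -0.2]
opening: 0.0294
gripper_force: 30.0
```

Request:
play_rows --motion '[{"x": 0, "y": 0, "z": 0.12, "rx": 0, "ry": 0, "rz": 0}, {"x": 0, "y": 0, "z": 0.12, "rx": 0, "ry": 0, "rz": 0}, {"x": 0, "y": 0, "z": 0.12, "rx": 0, "ry": 0, "rz": 0}, {"x": 0, "y": 0, "z": 0.12, "rx": 0, "ry": 0, "rz": 0}, {"x": 0, "y": 0, "z": 0.1, "rx": 0, "ry": 0, "rz": 0}, {"x": 0, "y": 0, "z": 0, "rx": 0, "ry": 0, "rz": 0}]'

```text
clock: 10.75
tool_pos: [0.592, 0.1156, 0.0963]
orientation: [180.0, 0.0, 5.8]
force: [-0.3, 0.3, -0.9]
opening: 0.0297
gripper_force: 30.0
```

Request:
play_rows --motion '[{"x": 0, "y": 0, "z": 0.07, "rx": 0, "ry": 0, "rz": 0}, {"x": 0, "y": 0, "z": 0, "rx": 0, "ry": 0, "rz": 0}]'

```text
clock: 11.0
tool_pos: [0.5921, 0.1157, 0.0947]
orientation: [180.0, 0.0, 5.8]
force: [-0.8, 0.1, -1.5]
opening: 0.0301
gripper_force: 30.0
```

Request:
play_rows --motion '[{"x": 0, "y": 0, "z": 0.07, "rx": 0, "ry": 0, "rz": 0}, {"x": 0, "y": 0, "z": 0, "rx": 0, "ry": 0, "rz": 0}]'

```text
clock: 11.25
tool_pos: [0.5925, 0.1158, 0.0935]
orientation: [-180.0, -0.0, 5.8]
force: [-0.2, 0.3, 2.3]
opening: 0.0296
gripper_force: 30.0
```

The leg slid right down to the base: contact came at TCP z 0.0935, against 0.1155 if this were the recess. So the deep end is down and the leg must be turned over. I'll turn it on the dowel into the arm's plane, then let go and lift.

Request:
play_rows --motion '[{"x": 0, "y": 0, "z": 0, "rx": 0, "ry": 0, "rz": -0.98}, {"x": 0, "y": 0, "z": 0, "rx": 0, "ry": 0, "rz": -0.98}, {"x": 0, "y": 0, "z": 0, "rx": 0, "ry": 0, "rz": -0.98}, {"x": 0, "y": 0, "z": 0, "rx": 0, "ry": 0, "rz": -0.98}, {"x": 0, "y": 0, "z": 0, "rx": 0, "ry": 0, "rz": -0.98}, {"x": 0, "y": 0, "z": 0, "rx": 0, "ry": 0, "rz": -0.98}, {"x": 0, "y": 0, "z": 0, "rx": 0, "ry": 0, "rz": 0}]'

```text
clock: 12.12
tool_pos: [0.5925, 0.1159, 0.0935]
orientation: [180.0, -0.1, 29.3]
force: [-0.1, 1.5, 3.1]
opening: 0.0301
gripper_force: 30.0
```

Request:
play_rows --motion '[{"x": 0, "y": 0, "z": 0, "rx": 0, "ry": 0, "rz": 0}, {"x": 0, "y": 0, "z": 0, "rx": 0, "ry": 0, "rz": 0}, {"x": 0, "y": 0, "z": 0, "rx": 0, "ry": 0, "rz": 0}, {"x": 0, "y": 0, "z": 0, "rx": 0, "ry": 0, "rz": 0}, {"x": 0, "y": 0, "z": 0, "rx": 0, "ry": 0, "rz": 0}]' --fingers 1

```text
clock: 12.75
tool_pos: [0.5921, 0.1156, 0.093]
orientation: [-180.0, 0.0, 29.3]
force: [0.3, -0.4, 0.1]
opening: 0.0741
gripper_force: 0.0
```

Request:
play_rows --motion '[{"x": 0, "y": 0, "z": -0.6, "rx": 0, "ry": 0, "rz": 0}, {"x": 0, "y": 0, "z": -0.9, "rx": 0, "ry": 0, "rz": 0}, {"x": 0, "y": 0, "z": -0.9, "rx": 0, "ry": 0, "rz": 0}, {"x": -0.3, "y": 0, "z": -0.9, "rx": 0, "ry": 0, "rz": 0}, {"x": -0.6, "y": 0, "z": -0.6, "rx": 0, "ry": 0.9, "rz": 0}, {"x": -0.6, "y": 0, "z": 0, "rx": 0, "ry": 1, "rz": 0}, {"x": -0.6, "y": 0, "z": 0, "rx": 0, "ry": 1, "rz": 0}, {"x": -0.6, "y": 0, "z": 0, "rx": 0, "ry": 1, "rz": 0}, {"x": -0.6, "y": 0, "z": 0, "rx": 0, "ry": 1, "rz": 0}, {"x": 0, "y": 0, "z": 0, "rx": 0, "ry": 0, "rz": 0}, {"x": 0, "y": 0, "z": 0, "rx": 0, "ry": 0, "rz": 0}]'

```text
clock: 14.12
tool_pos: [0.5219, 0.0761, 0.1821]
orientation: [180.0, -19.7, 29.4]
force: [-0.1, -0.1, 0.5]
opening: 0.0877
gripper_force: 0.0
```

Run:
```python
from h import *
from plant import ctrl
t=cams.snapshot('top');s=cams.snapshot('side')
o=ctrl.get_obs(); print(o['clock'],o['tool_pos'],o['orientation'],o['force'],o['joint_pos'])
c=lambda im,y,x:cv2.resize(im[y:y+125,x:x+160],None,fx=2.5,fy=4/1.6,interpolation=cv2.INTER_CUBIC)
cv2.imwrite('pics/s4.png',np.hstack([c(s,190,310),c(t,140,270)]))
J=[[83.5447,20.5775,.6544,-70.1346,.26325,.62125,.22597,90],[46.7987,13.4823,-9.2517,-67.2612,.52856,.28265,.22662,90],[46.849,15.2676,-12.781,-61.7178,.52935,.28392,.18324,90],[29.5508,18.2913,-15.5671,-56.0783,.59416,.1163,.13371,90]]
j=o['joint_pos'];p=o['tool_pos'];J.append([j[0],j[1],j[2],j[4],*p,None])
from scipy.optimize import least_squares
def fk(v,q):
    a1,z0,L1,L2,e,Lt,lat=v; q1,q2,q3,q5=np.radians(q[:4]); a=q2-q3; d=a-q5
    r=a1+L1*np.sin(q2)+L2*np.cos(a)+e*np.sin(a)+Lt*np.cos(d); z=z0+L1*np.cos(q2)-L2*np.sin(a)+e*np.cos(a)-Lt*np.sin(d)
    return np.array([r*np.cos(q1)+lat*np.sin(q1),r*np.sin(q1)-lat*np.cos(q1),z])
f=lambda v:np.r_[np.concatenate([fk(v,q)-np.array(q[4:7],float) for q in J]),1e-3*v[0],1e-3*v[4]]
R=least_squares(f,[0,.3,.5,.5,0,.3,.19]); print(R.x.round(4),abs(f(R.x)).max())
```

```text
14.225 [0.52213806 0.07626768 0.18144386] [179.98252406 -19.64338308  29.37855717] [ 0.03311131  0.07175062 -0.68036723] [ 29.72790716  -1.70149572 -36.30668195   0.2309074  -35.75208887
  89.48358652]
[ 5.000e-04  2.002e-01  6.034e-01  4.627e-01 -4.000e-04  3.811e-01
  1.920e-01] 0.0005952803629414999
```

View pics/s4.png

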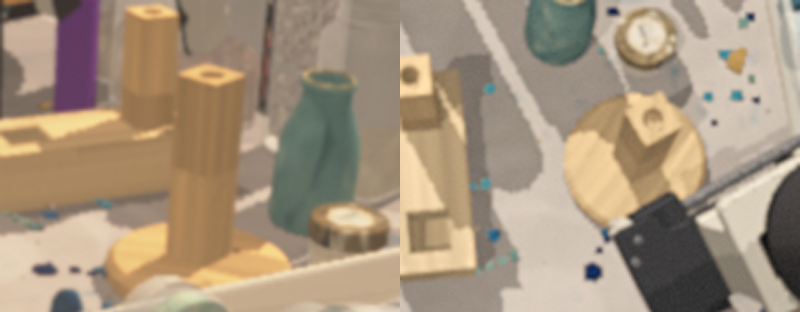

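The leg stands fully down on the base: in the side crop its foot is at about (200,262), with no dowel showing. To grip it from the side I need the wrist geometry, so I'll do a short tilt in free space.

Request:
play_rows --motion '[{"x": -0.6, "y": 0, "z": -0.9, "rx": 1, "ry": 0, "rz": 0}, {"x": -0.6, "y": 0, "z": -0.9, "rx": 1, "ry": 0, "rz": 0}, {"x": 0, "y": 0, "z": -0.9, "rx": 1, "ry": 0, "rz": 0}, {"x": 0, "y": 0, "z": 0, "rx": 1, "ry": 0, "rz": 0}, {"x": 0, "y": 0, "z": 0, "rx": 1, "ry": 0, "rz": 0}, {"x": 0, "y": 0, "z": 0, "rx": 0, "ry": 0, "rz": 0}]'

```text
clock: 14.98
tool_pos: [0.4806, 0.0458, 0.2332]
orientation: [-159.9, -19.5, 29.2]
force: [-0.2, 0.9, 0.7]
opening: 0.0874
gripper_force: 0.0
```

```bash
cat > k.py <<'E'
import numpy as np
from scipy.spatial.transform import Rotation as Ro
V=[.0,.2002,.6034,.4627,.3811]; LAT=.192
def fk(q,mode,s4=1,s6=1):
    q=np.radians(np.asarray(q,float)); Y=lambda a:Ro.from_euler('y',a)
    b=Ro.from_euler('z',q[0])
    el=np.array([V[0]+V[2]*np.sin(q[1]),0,V[1]+V[2]*np.cos(q[1])])
    F=Y(q[1]-q[2]); W=F*Ro.from_euler('x',s4*q[3]); T=W*Y(-q[4])  # tool dir = T x-axis
    lat=np.array([0,-LAT,0])
    p=el+F.apply([V[3],0,0])+(lat if mode==0 else W.apply(lat))+T.apply([V[4],0,0])
    # tool frame at j6=0: z=T x ; x_tool=-? ; define tool z=Tx, x=Tz, y=-Ty
    M=np.c_[T.apply([0,0,1]),T.apply([0,-1,0]),T.apply([1,0,0])]
    R=b*Ro.from_matrix(M)*Ro.from_euler('z',s6*q[5])
    return b.apply(p),R
E
python3 - <<'E'
from k import *
from plant import ctrl
o=ctrl.get_obs(); print(o['tool_pos'],o['orientation'],o['joint_pos'].round(3))
Rm=Ro.from_euler('xyz',o['orientation'],degrees=True)
for m in(0,1):
  for s4 in(1,-1):
    for s6 in(1,-1):
      p,R=fk(o['joint_pos'],m,s4,s6); print(m,s4,s6,(p-o['tool_pos']).round(4),R.as_matrix()[:,2].round(3),Rm.as_matrix()[:,2].round(3),(R.inv()*Rm).as_rotvec(degrees=True).round(1))
E
```

```text
[0.48061606 0.04575934 0.23316071] [-159.94097495  -19.50290317   29.20304777] [  5.624   1.354 -16.753 -28.954 -65.293 127.845]
0 1 1 [ 0.0635 -0.3535  0.089 ] [ 0.193 -0.423 -0.885] [ 0.106  0.452 -0.885] [  47.1  -47.1 -127.6]
0 1 -1 [ 0.0635 -0.3535  0.089 ] [ 0.193 -0.423 -0.885] [ 0.106  0.452 -0.885] [  7.7  61.1 106.7]
0 -1 1 [ 0.0306 -0.0199  0.089 ] [ 0.106  0.452 -0.885] [ 0.106  0.452 -0.885] [  -0.    -0.  -165.7]
0 -1 -1 [ 0.0306 -0.0199  0.089 ] [ 0.106  0.452 -0.885] [ 0.106  0.452 -0.885] [ 0. -0. 90.]
1 1 1 [ 0.0899 -0.3268  0.1774] [ 0.193 -0.423 -0.885] [ 0.106  0.452 -0.885] [  47.1  -47.1 -127.6]
1 1 -1 [ 0.0899 -0.3268  0.1774] [ 0.193 -0.423 -0.885] [ 0.106  0.452 -0.885] [  7.7  61.1 106.7]
1 -1 1 [-0.0005  0.0011  0.0007] [ 0.106  0.452 -0.885] [ 0.106  0.452 -0.885] [  -0.    -0.  -165.7]
1 -1 -1 [-0.0005  0.0011  0.0007] [ 0.106  0.452 -0.885] [ 0.106  0.452 -0.885] [ 0. -0. 90.]
```

```bash
cat >> k.py <<'E'
LO=np.array([-176,-82,-58.2,-173.8,-174.7,-.2+0]);LO=np.array([-174,-80,-57,-171,-172,-171.]);HI=np.array([174,119,70,93,-2,171.])
def FK(q):
    p,R=fk(q,1,-1,-1); return p,R*Ro.from_euler('z',90,degrees=True)
def pose(g,psi,d,flip,back=.019):
    # grasp point g, tool z at yaw psi, pitch-down d; closing axis horizontal; flip: roll 180
    z=Ro.from_euler('zy',[psi,d],degrees=True)
    M=z.as_matrix()@np.array([[0,0,1],[0,-1,0],[1,0,0.]])  # x_tool up-ish, y right
    R=Ro.from_matrix(M)*Ro.from_euler('z',180*flip,degrees=True)
    return np.array(g)+back*R.as_matrix()[:,2],R
from scipy.optimize import least_squares
def ik(p,R,q0,tol=2e-3):
    def f(q):
        a,B=FK(q); return np.r_[(a-p)*5,(B.inv()*R).as_rotvec()]
    s=least_squares(f,np.clip(q0,LO+.1,HI-.1),bounds=(LO,HI),x_scale=30.,max_nfev=60)
    return (s.x,) if abs(s.fun).max()<tol else None
def sols(p,R,n=14,seed=0):
    r=np.random.default_rng(seed); out=[]
    for i in range(n):
        q=ik(p,R,r.uniform(LO,HI)*[.5,.7,1,1,1,1])
        if q is not None and not any(abs(q[0]-o).max()<2 for o in out): out.append(q[0])
    return out
def forearm(q):
    q=np.radians(q); b=Ro.from_euler('z',q[0]); el=np.array([V[0]+V[2]*np.sin(q[1]),0,V[1]+V[2]*np.cos(q[1])])
    F=Ro.from_euler('y',q[1]-q[2]);e=el+F.apply([V[3],0,0]); w=e+(F*Ro.from_euler('x',-q[3])).apply([0,-LAT,0])
    return b.apply(el),b.apply(e),b.apply(w)
E
time python3 - <<'E'
from k import *
g=[.592,.1157,.112]
for psi in(-60.7,-30,0,29.3,60,90,119.3):
  for d in(5,25,40):
    for fl in(0,1):
      for q in sols(*pose(g,psi,d,fl),n=8):
        el,e,w=forearm(q)
        if min(el[2],e[2])>.12: print(psi,d,fl,q.round(0).astype(int),'end',e.round(2),'wr',w.round(2))
E
```

```text
-60.7 5 0 [ 54  48 -46  66 -86 -89] end [0.25 0.34 0.14] wr [0.42 0.43 0.13]
-60.7 5 1 [ 54  48 -46  66 -86  91] end [0.25 0.34 0.14] wr [0.42 0.43 0.13]
-60.7 25 0 [ 53  43 -44  63 -79 -66] end [0.26 0.35 0.18] wr [0.43 0.43 0.19]
-60.7 25 1 [ 53  43 -44  63 -79 114] end [0.26 0.35 0.18] wr [0.43 0.43 0.19]
-60.7 40 0 [ 53  40 -41  59 -76 -46] end [0.28 0.36 0.2 ] wr [0.46 0.43 0.23]
-60.7 40 1 [ 53  40 -41  59 -76 134] end [0.28 0.36 0.2 ] wr [0.46 0.43 0.23]
0 40 0 [ -12   13  -49 -157  -23 -104] end [ 0.34 -0.07  0.38] wr [0.31 0.12 0.34]
0 40 1 [ -12   13  -49 -157  -23   76] end [ 0.34 -0.07  0.38] wr [0.31 0.12 0.34]
29.3 5 0 [ -32   49  -43 -119  -87  -90] end [ 0.37 -0.23  0.13] wr [ 0.28 -0.06  0.14]
29.3 5 1 [ -32   49  -43 -119  -87   90] end [ 0.37 -0.23  0.13] wr [ 0.28 -0.06  0.14]
29.3 25 0 [ -25   27  -38 -112  -57 -128] end [ 0.42 -0.19  0.32] wr [ 0.31 -0.06  0.25]
29.3 25 1 [ -25   27  -38 -112  -57   52] end [ 0.42 -0.19  0.32] wr [ 0.31 -0.06  0.25]
29.3 40 0 [ -11   16  -29  -91  -37 -170] end [ 0.48 -0.09  0.45] wr [ 0.35 -0.06  0.31]
29.3 40 1 [-11  16 -29 -9
[... 868 characters left out ...]
4 -0.25  0.24] wr [ 0.59 -0.25  0.11]
90 40 0 [ -18   51    3  -76 -102 -170] end [ 0.74 -0.25  0.24] wr [ 0.59 -0.25  0.11]
90 40 1 [ -18   51    3  -76 -102   10] end [ 0.74 -0.25  0.24] wr [ 0.59 -0.25  0.11]
119.3 5 0 [  -9   59   23  -67 -122 -143] end [ 0.88 -0.14  0.24] wr [ 0.77 -0.2   0.1 ]
119.3 5 1 [  -9   59   23  -67 -122   37] end [ 0.88 -0.14  0.24] wr [ 0.77 -0.2   0.1 ]
119.3 25 0 [ -11   63   23  -74 -127 -161] end [ 0.88 -0.17  0.18] wr [ 0.75 -0.2   0.04]
119.3 25 1 [ -11   63   23  -74 -127   19] end [ 0.88 -0.17  0.18] wr [ 0.75 -0.2   0.04]
119.3 40 1 [ -13   65   22  -79 -128    5] end [ 0.86 -0.19  0.13] wr [ 0.73 -0.2  -0.  ]
real	0m6.973s
user	0m7.468s
sys	0m0.040s
```

```bash
sed -i "s/from_euler('zy',\[psi,d\]/from_euler('ZY',[psi,d]/" k.py
cat > plan.py <<'E'
from k import *
def sim(q,p,R,rows):
    # rows: list of (dx,dy,dz units, rx,ry,rz units); returns joint path
    out=[]
    for r in rows:
        p=p+R.apply(np.array(r[:3])*.025); R=R*Ro.from_rotvec(np.array(r[3:])*4,degrees=True)
        s=ik(p,R,q)
        if s is None: out.append(None); break
        q=s[0]; out.append(q)
    return out,p,R
def screw(p,R,p2,R2,N=None):
    T=np.eye(4);T[:3,:3]=(R.inv()*R2).as_matrix();T[:3,3]=R.inv().apply(p2-p)
    from scipy.linalg import logm
    L=np.real(logm(T)); w=np.degrees([L[2,1],L[0,2],L[1,0]])/4; v=L[:3,3]/.025
    n=int(np.ceil(max(abs(w).max(),abs(v).max())/.98)) if N is None else N
    return n,np.r_[v,w]/n
E
python3 - <<'E'
from plan import *
from plant import ctrl
np.set_printoptions(suppress=True,linewidth=200)
o=ctrl.get_obs(); q=o['joint_pos'];p=o['tool_pos'];R=Ro.from_euler('xyz',o['orientation'],degrees=True)
print((FK(q)[1].inv()*R).magnitude())
for d in(15,20,25):
  for q_ in sols(*pose([.592,.1157,.112],29.3,d,1)): print('grasp',d,q_.round(),[x.round(2) for x in forearm(q_)])
  for psi in(0,29.3,60):
    for z in(.3,.4):
     for q_ in sols(*pose([.5,.05,z],psi,-d,0)): print('final',d,psi,z,q_.round(),[x.round(2) for x in forearm(q_)])
d=20
zt=pose([0,0,0],29.3,d,1)[1].as_matrix()[:,2]
p2,R2=pose(np.array([.592,.1157,.112])-.1*zt,29.3,d,1)
n,t=screw(p,R,p2,R2); print(n,t.round(3),p2)
pa,_,_=sim(q,p,R,[t]*n)
for i in range(0,len(pa),4): print(None if pa[i] is None else (pa[i].round(),FK(pa[i])[0].round(3)))
E
```

```text
3.693291056919641e-16
grasp 15 [ -29.   35.  -43. -118.  -69.   79.] [array([ 0.3 , -0.17,  0.69]), array([ 0.39, -0.22,  0.24]), array([ 0.29, -0.06,  0.21])]
final 15 29.3 0.3 [ -46.   36.  -48. -107. -103.  -96.] [array([ 0.25, -0.26,  0.69]), array([ 0.28, -0.29,  0.23]), array([ 0.19, -0.12,  0.21])]
final 15 29.3 0.4 [ -48.   11.  -45. -109.  -95. -123.] [array([ 0.08, -0.09,  0.79]), array([ 0.25, -0.28,  0.41]), array([ 0.19, -0.12,  0.31])]
final 15 60 0.3 [ -38.   34.  -25.  -91. -107. -122.] [array([ 0.26, -0.21,  0.7 ]), array([ 0.45, -0.36,  0.31]), array([ 0.33, -0.25,  0.21])]
final 15 60 0.4 [ -40.   21.  -23.  -94. -107. -138.] [array([ 0.16, -0.14,  0.77]), array([ 0.42, -0.35,  0.44]), array([ 0.33, -0.25,  0.31])]
grasp 20 [ -26.   29.  -41. -116.  -60.   71.] [array([ 0.26, -0.13,  0.73]), array([ 0.4, -0.2,  0.3]), array([ 0.3 , -0.05,  0.24])]
final 20 29.3 0.3 [ -44.   44.  -47. -107. -110.  -89.] [array([ 0.3 , -0.29,  0.64]), array([ 0.3 , -0.28,  0.17]), array([ 0.2 , -0.12,  0.18])]
final 20 29.3 0.4 [ -47.   19.  -47. -111. -103. -115.] [array([ 0.13, -0.
[... 1220 characters left out ...]
 0.046, 0.231]))
(array([ -4.,   7., -13., -39., -71., 121.]), array([0.491, 0.048, 0.224]))
(array([-10.,  10., -12., -47., -74., 115.]), array([0.499, 0.049, 0.215]))
(array([-16.,  14., -13., -54., -76., 108.]), array([0.505, 0.051, 0.206]))
(array([-21.,  16., -15., -61., -76., 101.]), array([0.51 , 0.052, 0.196]))
(array([-26.,  18., -19., -68., -76.,  95.]), array([0.515, 0.054, 0.186]))
(array([-29.,  20., -24., -75., -74.,  89.]), array([0.518, 0.057, 0.176]))
(array([-33.,  21., -29., -82., -72.,  83.]), array([0.521, 0.061, 0.166]))
(array([-35.,  21., -35., -89., -69.,  76.]), array([0.523, 0.066, 0.156]))
(array([-36.,  21., -41., -98., -65.,  70.]), array([0.525, 0.073, 0.146]))
```

Run:
```python
from h import *
def tri(a,b):
    (p,d),(q,e)=ray('top',a),ray('side',b)
    s=np.linalg.lstsq(np.c_[d,-e],q-p,rcond=None)[0]
    return (p+d*s[0]).round(3),(q+e*s[1]).round(3)
print(tri((486,372),(172,273)),tri((497,352),(213,335)),[atz('top',(486,372),z).round(3) for z in(0,.1,.2)],[atz('side',(172,273),z).round(3) for z in(0,.1,.2)],atz('side',(245,432),.15))
print('cup rim',atz('side',(280,310),.081),'box top', tri((423,118),(597,318)),tri((443,272),(370,420)),[atz('top',c,.07).round(3)[:2] for c in((423,118),(490,113),(518,268),(443,275))])
```

```text
(array([ 0.27 , -0.064,  0.16 ]), array([ 0.261, -0.064,  0.161])) (array([ 0.298, -0.105,  0.107]), array([ 0.295, -0.105,  0.107])) [array([ 0.252, -0.123,  0.   ]), array([ 0.263, -0.086,  0.1  ]), array([ 0.274, -0.05 ,  0.2  ])] [array([0.264, 0.321, 0.   ]), array([0.262, 0.082, 0.1  ]), array([ 0.26 , -0.157,  0.2  ])] [ 0.2946632  -0.30531421  0.15      ]
cup rim [ 0.38351972 -0.01937098  0.081     ] box top (array([ 0.796, -0.023, -0.011]), array([ 0.848, -0.06 ,  0.023])) (array([ 0.459, -0.066, -0.068]), array([ 0.487, -0.074, -0.062])) [array([ 0.758, -0.002]), array([ 0.77 , -0.141]), array([ 0.452, -0.172]), array([ 0.439, -0.026])]
```

Run:
```python
from plan import *
from plant import ctrl
np.set_printoptions(suppress=True,linewidth=200)
o=ctrl.get_obs(); q=o['joint_pos'];p=o['tool_pos'];R=Ro.from_euler('xyz',o['orientation'],degrees=True)
t=[.058,.055,.081,.451,.169,.957]
pa,p2,R2=sim(q,p,R,[t]*40)
for i in(9,19,29,39): print([x.round(2) for x in forearm(pa[i])])
# lift then final options
pg,Rg=pose([.592,.1157,.112],29.3,20,1); qg=sols(pg,Rg)[0]
up=Rg.inv().apply([0,0,1]); print('up in tool',up)
L=[np.r_[up*.9,0,0,0]]*10
pb,p3,R3=sim(qg,pg,Rg,L); print('lifted',pb[-1].round(),p3,[x.round(2) for x in forearm(pb[-1])])
for psi in(29.3,45,60):
  for g in([.55,.08,.36],[.55,.12,.36],[.6,.1,.34]):
    p4,R4=pose(g,psi,-20,0); n,tt=screw(p3,R3,p4,R4); pc,_,_=sim(pb[-1],p3,R3,[tt]*n)
    print(psi,g,n,tt.round(3),'ok' if pc[-1] is not None else 'fail',min(x[2] for q in pc if q is not None for x in forearm(q)).round(2))
    if pc[-1] is not None: print('  ',[q.round() for q in pc[::15]],pc[-1].round(),[x.round(2) for x in forearm(pc[-1])])
```

```text
[array([ 0.12, -0.02,  0.79]), array([ 0.53, -0.11,  0.61]), array([ 0.45, -0.22,  0.48])]
[array([ 0.17, -0.08,  0.78]), array([ 0.51, -0.23,  0.51]), array([ 0.38, -0.26,  0.36])]
[array([ 0.18, -0.12,  0.76]), array([ 0.42, -0.28,  0.4 ]), array([ 0.29, -0.21,  0.28])]
[array([ 0.17, -0.12,  0.77]), array([ 0.32, -0.23,  0.35]), array([ 0.21, -0.1 ,  0.27])]
up in tool [-0.93969262 -0.         -0.34202014]
lifted [ -6.  -7. -27. -84. -33.   6.] [0.60757006 0.12443751 0.33050162] [array([-0.07,  0.01,  0.8 ]), array([ 0.36, -0.04,  0.64]), array([ 0.3 , -0.05,  0.46])]
29.3 [0.55, 0.08, 0.36] 3 [ 0.247 -0.    -0.678 -0.    -0.     0.   ] ok 0.46
   [array([ -8.,  -8., -28., -83., -35.,   6.])] [-11. -11. -30. -82. -38.   6.] [array([-0.11,  0.02,  0.79]), array([ 0.31, -0.06,  0.64]), array([ 0.25, -0.08,  0.46])]
29.3 [0.55, 0.12, 0.36] 2 [ 0.236  0.    -0.649 -0.    -0.     0.   ] ok 0.46
   [array([ -7.,  -8., -28., -83., -35.,   6.])] [ -9.  -9. -29. -83. -36.   6.] [array([-0.1 ,  0.02,  0.8 ]), array([ 0.33, -0.05,  0.64]), array([ 0.27, -0.07,  0.46])]
29.3 [0.6, 0.1, 0.34] 
[... 1009 characters left out ...]
.664  0.    -0.    -0.   ] ok 0.46
   [array([ -8.,  -8., -28., -83., -35.,   7.])] [-13. -10. -29. -82. -40.   7.] [array([-0.1 ,  0.02,  0.79]), array([ 0.32, -0.08,  0.64]), array([ 0.26, -0.09,  0.46])]
60 [0.55, 0.12, 0.36] 1 [ 0.354 -0.284 -0.973  0.    -0.    -0.   ] ok 0.46
   [array([ -9.,  -8., -28., -83., -36.,   7.])] [ -9.  -8. -28. -83. -36.   7.] [array([-0.09,  0.01,  0.8 ]), array([ 0.34, -0.06,  0.64]), array([ 0.28, -0.07,  0.46])]
60 [0.6, 0.1, 0.34] 1 [ 0.07  -0.057 -0.194  0.    -0.    -0.   ] ok 0.46
   [array([ -7.,  -7., -27., -84., -34.,   7.])] [ -7.  -7. -27. -84. -34.   7.] [array([-0.07,  0.01,  0.8 ]), array([ 0.36, -0.04,  0.64]), array([ 0.29, -0.05,  0.46])]
```

Run:
```python
from plan import *
np.set_printoptions(suppress=True,linewidth=200)
pg,Rg=pose([.592,.1157,.112],29.3,20,1); qg=sols(pg,Rg)[0]
f=Rg.inv().apply([np.cos(np.radians(29.3)),np.sin(np.radians(29.3)),0]); print('axis',f.round(3))
for dz in(.13,.2,.26):
  for back in(0,.06,.12):
    n0=12; v=Rg.inv().apply(np.array([-back*.872,-back*.489,dz]))/.025/n0
    pb,p3,R3=sim(qg,pg,Rg,[np.r_[v,0,0,0]]*n0)
    if pb[-1] is None: print(dz,back,'liftfail');continue
    for s in(1,-1):
      n=44; w=s*f*45/n
      pc,p4,R4=sim(pb[-1],p3,R3,[np.r_[0,0,0,w]]*n)
      P=np.array([q for q in pc if q is not None])
      print(dz,back,s,pb[-1].round(),len(P),P[-1].round(),'maxstep',abs(np.diff(P,axis=0)).max(0).round(1),'lim',(HI-P).min().round(),(P-LO).min().round(),min(min(x[2] for x in forearm(q)) for q in P).round(2),v.round(3),w.round(3))
```

```text
axis [-0.342  0.     0.94 ]
0.13 0 1 [ -17.    5.  -34. -101.  -44.   35.] 44 [ -29.   54.  -41. -120. -113.  -85.] maxstep [0.7 1.3 1.  1.3 2.  4.6] lim 43.0 16.0 0.09 [-0.407 -0.    -0.148] [-0.35   0.     0.961]
0.13 0 -1 [ -17.    5.  -34. -101.  -44.   35.] 15 [ -25.   17.  -56. -140.  -67.  142.] maxstep [0.9 2.5 1.9 3.1 4.3 7.8] lim 29.0 1.0 0.3 [-0.407 -0.    -0.148] [ 0.35  -0.    -0.961]
0.13 0.06 1 [-23.   1. -37. -97. -49.  34.] 44 [ -35.   57.  -44. -112. -114.  -79.] maxstep [0.7 1.5 1.  1.  1.9 4.3] lim 48.0 13.0 0.07 [-0.339  0.    -0.336] [-0.35   0.     0.961]
0.13 0.06 -1 [-23.   1. -37. -97. -49.  34.] 14 [ -34.   11.  -57. -128.  -65.  132.] maxstep [1.3 2.6 1.9 2.7 3.8 8.3] lim 39.0 0.0 0.31 [-0.339  0.    -0.336] [ 0.35  -0.    -0.961]
0.13 0.12 1 [-31.  -2. -41. -91. -55.  33.] 44 [ -41.   61.  -46. -103. -115.  -73.] maxstep [0.6 1.6 1.  0.8 1.8 3.9] lim 54.0 11.0 0.05 [-0.27   0.    -0.524] [-0.35   0.     0.961]
0.13 0.12 -1 [-31.  -2. -41. -91. -55.  33.] 13 [ -43.    4.  -57. -115.  -63.  118.] maxstep [1.9 2.7 1.9 2.1 3.3 8.8] lim 49.0 0.0 0.31 [-0.27   
[... 1516 characters left out ...]
. -28. -74. -35.  -5.] 44 [ -38.   29.  -47. -117. -104. -103.] maxstep [2.2 1.2 1.2 1.1 3.3 2.7] lim 36.0 10.0 0.24 [-0.746  0.    -0.484] [-0.35   0.     0.961]
0.26 0.06 -1 [ -6. -15. -28. -74. -35.  -5.] 6 [ 12. -19. -34. -66.  -9.   5.] maxstep [3.8 0.8 1.2 2.  5.1 2.1] lim 7.0 23.0 0.48 [-0.746  0.    -0.484] [ 0.35  -0.    -0.961]
0.26 0.12 1 [-15. -20. -31. -73. -43.  -4.] 44 [ -46.   30.  -49. -108. -107. -102.] maxstep [2.2 1.3 1.2 0.9 3.3 2.5] lim 45.0 8.0 0.24 [-0.678  0.    -0.672] [-0.35   0.     0.961]
0.26 0.12 -1 [-15. -20. -31. -73. -43.  -4.] 4 [ -1. -24. -35. -68. -25.   1.] maxstep [4.5 1.1 1.1 2.1 5.5 1.8] lim 23.0 22.0 0.49 [-0.678  0.    -0.672] [ 0.35  -0.    -0.961]
```

Request:
play_rows --motion '[{"x": 0.058, "y": 0.055, "z": 0.081, "rx": 0.451, "ry": 0.169, "rz": 0.957}, {"x": 0.058, "y": 0.055, "z": 0.081, "rx": 0.451, "ry": 0.169, "rz": 0.957}, {"x": 0.058, "y": 0.055, "z": 0.081, "rx": 0.451, "ry": 0.169, "rz": 0.957}, {"x": 0.058, "y": 0.055, "z": 0.081, "rx": 0.451, "ry": 0.169, "rz": 0.957}, {"x": 0.058, "y": 0.055, "z": 0.081, "rx": 0.451, "ry": 0.169, "rz": 0.957}, {"x": 0.058, "y": 0.055, "z": 0.081, "rx": 0.451, "ry": 0.169, "rz": 0.957}, {"x": 0.058, "y": 0.055, "z": 0.081, "rx": 0.451, "ry": 0.169, "rz": 0.957}, {"x": 0.058, "y": 0.055, "z": 0.081, "rx": 0.451, "ry": 0.169, "rz": 0.957}, {"x": 0.058, "y": 0.055, "z": 0.081, "rx": 0.451, "ry": 0.169, "rz": 0.957}, {"x": 0.058, "y": 0.055, "z": 0.081, "rx": 0.451, "ry": 0.169, "rz": 0.957}, {"x": 0.058, "y": 0.055, "z": 0.081, "rx": 0.451, "ry": 0.169, "rz": 0.957}, {"x": 0.058, "y": 0.055, "z": 0.081, "rx": 0.451, "ry": 0.169, "rz": 0.957}, {"x": 0.058, "y": 0.055, "z": 0.081, "rx": 0.451, "ry": 0.169, "rz": 0.957}, {"x": 0.058, "y": 0.055, "z": 0.081, "rx": 0.451, "ry": 0.169, "rz": 0.957}, {"x": 0.058, "y": 0.055, "z": 0.081, "rx": 0.451, "ry": 0.169, "rz": 0.957}, {"x": 0.058, "y": 0.055, "z": 0.081, "rx": 0.451, "ry": 0.169, "rz": 0.957}, {"x": 0.058, "y": 0.055, "z": 0.081, "rx": 0.451, "ry": 0.169, "rz": 0.957}, {"x": 0.058, "y": 0.055, "z": 0.081, "rx": 0.451, "ry": 0.169, "rz": 0.957}, {"x": 0.058, "y": 0.055, "z": 0.081, "rx": 0.451, "ry": 0.169, "rz": 0.957}, {"x": 0.058, "y": 0.055, "z": 0.081, "rx": 0.451, "ry": 0.169, "rz": 0.957}]'

```text
clock: 17.48
tool_pos: [0.5125, 0.0549, 0.1891]
orientation: [-119.8, 23.5, -35.4]
force: [-0.1, 0.0, -0.8]
opening: 0.0875
gripper_force: 0.0
```

Run:
```python
from plan import *
from plant import ctrl
o=ctrl.get_obs(); q=o['joint_pos'];p=o['tool_pos'];R=Ro.from_euler('xyz',o['orientation'],degrees=True)
zt=pose([0,0,0],29.3,20,1)[1].as_matrix()[:,2]
p2,R2=pose(np.array([.592,.1157,.112])-.1*zt,29.3,20,1)
print(q.round(1),p.round(4),FK(q)[0]-p,*screw(p,R,p2,R2,20))
```

```text
[-24.2  17.3 -18.1 -66.5 -75.9  96.2] [0.5125 0.0549 0.1891] [0.00073289 0.00256736 0.00209667] 20 [0.06107727 0.05334356 0.08012425 0.44980199 0.1693856  0.95547145]
```

Request:
play_rows --motion '[{"x": 0.058, "y": 0.055, "z": 0.081, "rx": 0.451, "ry": 0.169, "rz": 0.957}, {"x": 0.058, "y": 0.055, "z": 0.081, "rx": 0.451, "ry": 0.169, "rz": 0.957}, {"x": 0.058, "y": 0.055, "z": 0.081, "rx": 0.451, "ry": 0.169, "rz": 0.957}, {"x": 0.058, "y": 0.055, "z": 0.081, "rx": 0.451, "ry": 0.169, "rz": 0.957}, {"x": 0.058, "y": 0.055, "z": 0.081, "rx": 0.451, "ry": 0.169, "rz": 0.957}, {"x": 0.058, "y": 0.055, "z": 0.081, "rx": 0.451, "ry": 0.169, "rz": 0.957}, {"x": 0.058, "y": 0.055, "z": 0.081, "rx": 0.451, "ry": 0.169, "rz": 0.957}, {"x": 0.058, "y": 0.055, "z": 0.081, "rx": 0.451, "ry": 0.169, "rz": 0.957}, {"x": 0.058, "y": 0.055, "z": 0.081, "rx": 0.451, "ry": 0.169, "rz": 0.957}, {"x": 0.058, "y": 0.055, "z": 0.081, "rx": 0.451, "ry": 0.169, "rz": 0.957}, {"x": 0.058, "y": 0.055, "z": 0.081, "rx": 0.451, "ry": 0.169, "rz": 0.957}, {"x": 0.058, "y": 0.055, "z": 0.081, "rx": 0.451, "ry": 0.169, "rz": 0.957}, {"x": 0.058, "y": 0.055, "z": 0.081, "rx": 0.451, "ry": 0.169, "rz": 0.957}, {"x": 0.058, "y": 0.055, "z": 0.081, "rx": 0.451, "ry": 0.169, "rz": 0.957}, {"x": 0.058, "y": 0.055, "z": 0.081, "rx": 0.451, "ry": 0.169, "rz": 0.957}, {"x": 0.058, "y": 0.055, "z": 0.081, "rx": 0.451, "ry": 0.169, "rz": 0.957}, {"x": 0.058, "y": 0.055, "z": 0.081, "rx": 0.451, "ry": 0.169, "rz": 0.957}, {"x": 0.058, "y": 0.055, "z": 0.081, "rx": 0.451, "ry": 0.169, "rz": 0.957}, {"x": 0.058, "y": 0.055, "z": 0.081, "rx": 0.451, "ry": 0.169, "rz": 0.957}, {"x": 0, "y": 0, "z": 0, "rx": 0, "ry": 0, "rz": 0}]'

```text
clock: 19.98
tool_pos: [0.5242, 0.0778, 0.1423]
orientation: [-171.0, 70.4, -139.2]
force: [-0.2, -0.6, 0.2]
opening: 0.0877
gripper_force: 0.0
```

Run:
```python
from plan import *
from plant import ctrl,cams
import cv2
cv2.imwrite('pics/s5.png',cams.snapshot('side'))
o=ctrl.get_obs(); q=o['joint_pos'];p=o['tool_pos'];R=Ro.from_euler('xyz',o['orientation'],degrees=True)
zt=pose([0,0,0],29.3,20,1)[1].as_matrix()[:,2]
p2,R2=pose(np.array([.592,.1157,.112])-.1*zt,29.3,20,1)
print(q.round(1),p.round(4),o['force'],*screw(p,R,p2,R2,1))
```

```text
[ -35.5   19.5  -43.8 -101.9  -62.5   65.5] [0.5245 0.0775 0.1424] [ 0.02768622 -0.65946384  0.00703807] 1 [0.08339304 0.01397335 0.09189067 0.46841351 0.18999773 0.98833717]
```

View pics/s5.png

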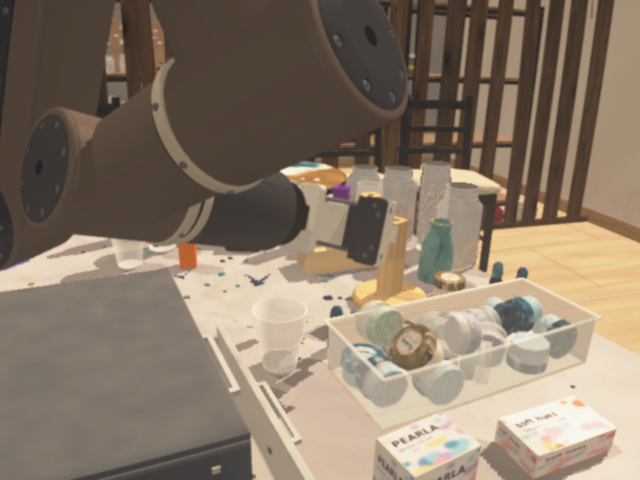

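The gripper is level with the leg, with its fingers at about (370,230) and the leg at (392,260). The arm is clear of the case and the cup. Finishing the alignment, then advancing and gripping.

Request:
play_rows --motion '[{"x": 0.083, "y": 0.014, "z": 0.092, "rx": 0.468, "ry": 0.19, "rz": 0.988}, {"x": 0, "y": 0, "z": 0, "rx": 0, "ry": 0, "rz": 0}, {"x": 0, "y": 0, "z": 0.6, "rx": 0, "ry": 0, "rz": 0}, {"x": 0, "y": 0, "z": 0.7, "rx": 0, "ry": 0, "rz": 0}, {"x": 0, "y": 0, "z": 0.7, "rx": 0, "ry": 0, "rz": 0}, {"x": 0, "y": 0, "z": 0.6, "rx": 0, "ry": 0, "rz": 0}, {"x": 0, "y": 0, "z": 0.5, "rx": 0, "ry": 0, "rz": 0}, {"x": 0, "y": 0, "z": 0.5, "rx": 0, "ry": 0, "rz": 0}, {"x": 0, "y": 0, "z": 0.4, "rx": 0, "ry": 0, "rz": 0}, {"x": 0, "y": 0, "z": 0, "rx": 0, "ry": 0, "rz": 0}]'

```text
clock: 21.28
tool_pos: [0.608, 0.1246, 0.1051]
orientation: [179.9, 70.0, -150.7]
force: [-0.8, -0.2, 0.3]
opening: 0.0875
gripper_force: 0.0
```

Run:
```python
from plan import *
from plant import ctrl
o=ctrl.get_obs(); q=o['joint_pos'];p=o['tool_pos'];R=Ro.from_euler('xyz',o['orientation'],degrees=True)
p2,R2=pose(np.array([.592,.1157,.112]),29.3,20,1)
print(q.round(1),p.round(4),o['force'],o['opening'],*screw(p,R,p2,R2,1))
```

```text
[ -25.7   28.2  -40.8 -116.3  -59.2   70. ] [0.608  0.1246 0.1051] [-0.83957403 -0.21770254  0.33689515] 0.0875403357389726 1 [-0.00815655  0.00062594 -0.02144557  0.00855352 -0.00240015 -0.00182877]
```

Spot on. Closing.

Request:
play_rows --motion '[{"x": 0, "y": 0, "z": 0, "rx": 0, "ry": 0, "rz": 0}, {"x": 0, "y": 0, "z": 0, "rx": 0, "ry": 0, "rz": 0}, {"x": 0, "y": 0, "z": 0, "rx": 0, "ry": 0, "rz": 0}, {"x": 0, "y": 0, "z": 0, "rx": 0, "ry": 0, "rz": 0}, {"x": 0, "y": 0, "z": 0, "rx": 0, "ry": 0, "rz": 0}, {"x": 0, "y": 0, "z": 0, "rx": 0, "ry": 0, "rz": 0}, {"x": 0, "y": 0, "z": 0, "rx": 0, "ry": 0, "rz": 0}, {"x": 0, "y": 0, "z": 0, "rx": 0, "ry": 0, "rz": 0}, {"x": 0, "y": 0, "z": 0, "rx": 0, "ry": 0, "rz": 0}]' --fingers -1

```text
clock: 22.4
tool_pos: [0.6077, 0.1242, 0.1054]
orientation: [180.0, 70.0, -150.7]
force: [-1.3, -0.4, 0.3]
opening: 0.0301
gripper_force: 30.0
```

Request:
play_rows --motion '[{"x": -0.4, "y": 0, "z": -0.146, "rx": 0, "ry": 0, "rz": 0}, {"x": -0.6, "y": 0, "z": -0.218, "rx": 0, "ry": 0, "rz": 0}, {"x": -0.8, "y": 0, "z": -0.291, "rx": 0, "ry": 0, "rz": 0}, {"x": 0, "y": 0, "z": 0, "rx": 0, "ry": 0, "rz": 0}]'

```text
clock: 22.9
tool_pos: [0.6081, 0.1244, 0.1553]
orientation: [-179.5, 70.1, -150.2]
force: [0.9, 0.1, -0.3]
opening: 0.0296
gripper_force: 30.0
```

Request:
play_rows --motion '[{"x": -0.8, "y": 0, "z": -0.291, "rx": 0, "ry": 0, "rz": 0}, {"x": -0.8, "y": 0, "z": -0.291, "rx": 0, "ry": 0, "rz": 0}, {"x": -0.8, "y": 0, "z": -0.291, "rx": 0, "ry": 0, "rz": 0}, {"x": -0.8, "y": 0, "z": -0.291, "rx": 0, "ry": 0, "rz": 0}, {"x": -0.8, "y": 0, "z": -0.291, "rx": 0, "ry": 0, "rz": 0}, {"x": -0.8, "y": 0, "z": -0.291, "rx": 0, "ry": 0, "rz": 0}, {"x": -0.8, "y": 0, "z": -0.291, "rx": 0, "ry": 0, "rz": 0}, {"x": -0.8, "y": 0, "z": -0.291, "rx": 0, "ry": 0, "rz": 0}, {"x": -0.8, "y": 0, "z": -0.291, "rx": 0, "ry": 0, "rz": 0}, {"x": -0.8, "y": 0, "z": -0.291, "rx": 0, "ry": 0, "rz": 0}, {"x": 0, "y": 0, "z": 0, "rx": 0, "ry": 0, "rz": 0}]'

```text
clock: 24.28
tool_pos: [0.6074, 0.1254, 0.3665]
orientation: [-179.8, 70.0, -150.3]
force: [-0.8, -0.3, -0.8]
opening: 0.03
gripper_force: 30.0
```

Request:
play_rows --motion '[{"x": 0, "y": 0, "z": 0, "rx": -0.35, "ry": 0, "rz": 0.961}, {"x": 0, "y": 0, "z": 0, "rx": -0.35, "ry": 0, "rz": 0.961}, {"x": 0, "y": 0, "z": 0, "rx": -0.35, "ry": 0, "rz": 0.961}, {"x": 0, "y": 0, "z": 0, "rx": -0.35, "ry": 0, "rz": 0.961}, {"x": 0, "y": 0, "z": 0, "rx": -0.35, "ry": 0, "rz": 0.961}, {"x": 0, "y": 0, "z": 0, "rx": -0.35, "ry": 0, "rz": 0.961}, {"x": 0, "y": 0, "z": 0, "rx": -0.35, "ry": 0, "rz": 0.961}, {"x": 0, "y": 0, "z": 0, "rx": -0.35, "ry": 0, "rz": 0.961}, {"x": 0, "y": 0, "z": 0, "rx": -0.35, "ry": 0, "rz": 0.961}, {"x": 0, "y": 0, "z": 0, "rx": -0.35, "ry": 0, "rz": 0.961}]'

```text
clock: 25.52
tool_pos: [0.6077, 0.1241, 0.3642]
orientation: [111.4, 45.0, 148.3]
force: [-0.4, 0.3, -0.6]
opening: 0.0296
gripper_force: 30.0
```

Run:
```python
from plan import *
from plant import ctrl
o=ctrl.get_obs(); q=o['joint_pos'];p=o['tool_pos'];R=Ro.from_euler('xyz',o['orientation'],degrees=True)
print(q.round(1),p.round(4),o['force'],o['opening'])
pc,p4,R4=sim(q,p,R,[[0,0,0,-.35,0,.961]]*34); print(len(pc),pc[-1],p4,R4.as_matrix().round(2))
```

```text
[-17.3  -0.8 -20.9 -84.8 -57.2 -28.4] [0.6077 0.1241 0.3642] [-0.38032471  0.2916258  -0.64370429] 0.02962773653911893
34 [ -30.74009944   29.99601561  -43.62289675 -123.97447153 -101.24343004
 -104.67727101] [0.60765732 0.12410655 0.36415737] [[-0.3   0.49  0.82]
 [-0.17 -0.87  0.46]
 [ 0.94 -0.    0.34]]
```

Request:
play_rows --motion '[{"x": 0, "y": 0, "z": 0, "rx": -0.35, "ry": 0, "rz": 0.961}, {"x": 0, "y": 0, "z": 0, "rx": -0.35, "ry": 0, "rz": 0.961}, {"x": 0, "y": 0, "z": 0, "rx": -0.35, "ry": 0, "rz": 0.961}, {"x": 0, "y": 0, "z": 0, "rx": -0.35, "ry": 0, "rz": 0.961}, {"x": 0, "y": 0, "z": 0, "rx": -0.35, "ry": 0, "rz": 0.961}, {"x": 0, "y": 0, "z": 0, "rx": -0.35, "ry": 0, "rz": 0.961}, {"x": 0, "y": 0, "z": 0, "rx": -0.35, "ry": 0, "rz": 0.961}, {"x": 0, "y": 0, "z": 0, "rx": -0.35, "ry": 0, "rz": 0.961}, {"x": 0, "y": 0, "z": 0, "rx": -0.35, "ry": 0, "rz": 0.961}, {"x": 0, "y": 0, "z": 0, "rx": -0.35, "ry": 0, "rz": 0.961}, {"x": 0, "y": 0, "z": 0, "rx": -0.35, "ry": 0, "rz": 0.961}, {"x": 0, "y": 0, "z": 0, "rx": -0.35, "ry": 0, "rz": 0.961}, {"x": 0, "y": 0, "z": 0, "rx": -0.35, "ry": 0, "rz": 0.961}, {"x": 0, "y": 0, "z": 0, "rx": -0.35, "ry": 0, "rz": 0.961}, {"x": 0, "y": 0, "z": 0, "rx": -0.35, "ry": 0, "rz": 0.961}, {"x": 0, "y": 0, "z": 0, "rx": -0.35, "ry": 0, "rz": 0.961}, {"x": 0, "y": 0, "z": 0, "rx": -0.35, "ry": 0, "rz": 0.961}]'

```text
clock: 27.65
tool_pos: [0.6078, 0.1242, 0.3661]
orientation: [82.6, -19.4, 140.6]
force: [0.1, 0.1, -1.5]
opening: 0.0297
gripper_force: 30.0
```

Request:
play_rows --motion '[{"x": 0, "y": 0, "z": 0, "rx": -0.35, "ry": 0, "rz": 0.961}, {"x": 0, "y": 0, "z": 0, "rx": -0.35, "ry": 0, "rz": 0.961}, {"x": 0, "y": 0, "z": 0, "rx": -0.35, "ry": 0, "rz": 0.961}, {"x": 0, "y": 0, "z": 0, "rx": -0.35, "ry": 0, "rz": 0.961}, {"x": 0, "y": 0, "z": 0, "rx": -0.35, "ry": 0, "rz": 0.961}, {"x": 0, "y": 0, "z": 0, "rx": -0.35, "ry": 0, "rz": 0.961}, {"x": 0, "y": 0, "z": 0, "rx": -0.35, "ry": 0, "rz": 0.961}, {"x": 0, "y": 0, "z": 0, "rx": -0.35, "ry": 0, "rz": 0.961}, {"x": 0, "y": 0, "z": 0, "rx": -0.35, "ry": 0, "rz": 0.961}, {"x": 0, "y": 0, "z": 0, "rx": -0.35, "ry": 0, "rz": 0.961}, {"x": 0, "y": 0, "z": 0, "rx": -0.35, "ry": 0, "rz": 0.961}, {"x": 0, "y": 0, "z": 0, "rx": -0.35, "ry": 0, "rz": 0.961}, {"x": 0, "y": 0, "z": 0, "rx": -0.35, "ry": 0, "rz": 0.961}, {"x": 0, "y": 0, "z": 0, "rx": -0.35, "ry": 0, "rz": 0.961}, {"x": 0, "y": 0, "z": 0, "rx": -0.35, "ry": 0, "rz": 0.961}, {"x": 0, "y": 0, "z": 0, "rx": -0.35, "ry": 0, "rz": 0.961}, {"x": 0, "y": 0, "z": 0, "rx": -0.35, "ry": 0, "rz": 0.961}, {"x": 0, "y": 0, "z": 0, "rx": 0, "ry": 0, "rz": 0}, {"x": 0, "y": 0, "z": 0, "rx": 0, "ry": 0, "rz": 0}]'

```text
clock: 30.02
tool_pos: [0.608, 0.1241, 0.3661]
orientation: [0.1, -70.0, -150.8]
force: [1.1, 0.2, -1.0]
opening: 0.0301
gripper_force: 30.0
```

Run:
```python
from plan import *
from plant import ctrl,cams
import cv2
s=cams.snapshot('side');t=cams.snapshot('top')
o=ctrl.get_obs(); q=o['joint_pos'];p=o['tool_pos'];R=Ro.from_euler('xyz',o['orientation'],degrees=True)
print(o['clock'],q.round(1),p.round(4),o['force'],o['opening'],'leg axis',R.apply([-.9397,0,-.342]).round(3))
cv2.imwrite('pics/s6.png',np.hstack([cv2.resize(s[60:360,240:500],None,fx=1.5,fy=1.5),cv2.resize(t[60:360,200:450],None,fx=1.5,fy=1.5)]))
```

```text
30.125 [ -30.5   28.7  -43.2 -124.4 -100.3 -105.8] [0.608  0.124  0.3662] [-1.34228092  0.5875244  -0.71674465] 0.029680113220062643 leg axis [ 0.001 -0.    -1.   ]
```

View pics/s6.png

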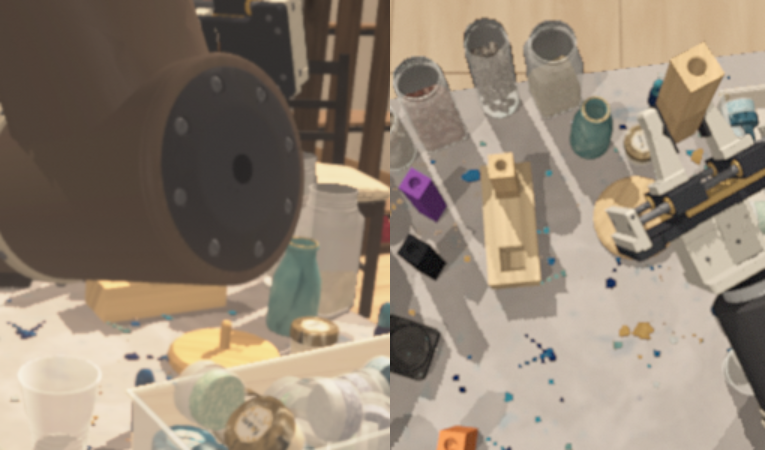

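The top view (right half) shows the leg held upright with its hole facing up at about (697,66). The rear leg is still in its socket at (502,160), the front socket is empty, and the bystanders are in place. The side view shows the bare dowel at (227,333). Handing in.

```bash
python3 -c "
from plant import workorder
print(workorder.close_job())"
```

```text
the job is handed in; nothing more can be done
None
```

The front leg went all the way down over the dowel, so its deep end was down; I turned it over and handed the job in at about 30 s, still holding it upright with the deep hole up and its lower end about 33 cm above the table, with the other leg left in its socket.

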